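Couple the board holder onto its ball post

TASK

Raise the handle on the circuit-board holder and fold it back past upright, lower the holder over the ball post and, still holding its block, press the socket fully home, then press the handle down flat to lock it. Feel your way gently: the ball's exact height and place are not known, so never force the holder or its handle against the post; keep the holder upright and leave everything else on the bench alone.

Things in the scene. Friction and masses are not known exactly. Their poses are not given: they have to be found in the camera images.
- head: Loose board holder, 0.6 to 0.9 kg: aluminium block with a handle on top and a dark circuit board clipped behind. Origin: centre of the socket mouth in its flat underside; z up, x along the handle to its free front end. Block x -58..30, y -24..24, z 0..50 mm; board and clip x -130..-58, y -38..38, z 19..36 mm. Centre of mass near x = -20 mm. Upright when its z is vertical; it may stand at any yaw on the ball.
- block_mid (a point): Where to grip the board holder's block: 30 mm straight above the head's origin, block 48 mm wide across y. Below it the socket: a round blind hole about 26 mm across, 38 mm deep from the underside, its mouth flared to 34 mm.
- hinge (a point): The handle's hinge pin on the board holder, 52 mm behind the head's origin and 60 mm above the underside; its axis is the head's y.
- grip (a point): Place to hold on the handle, 106 mm from the hinge along the straight handle. It is the centre of a black ball knob, 20 mm wide, on a bar 12 mm wide and 8 mm thick. With the handle down it is level, 60 mm above the underside, and the knob stands 24 mm in front of the block, free on both sides and below.
- handle (a joint): Handle angle, rad: 0 = down flat over the block (locked, stop); grows as the grip is lifted up and over to the rear; 1.57 straight up, 2.2 rear stop. Stays where left (friction about 0.05 N m, about 0.5 N at the grip). It draws a jaw in the socket: under 1.2 rad the jaw stands in the ball's way; flat, it closes under the seated ball. If the ball is not fully home the handle stops short or jams.
- ball_base: Ball post's square steel foot plate, 110 x 110 x 12 mm, screwed to the bench; origin: centre of its underside, z up. On it a small cross-slide carries a post: collar 64 mm wide, 10 mm neck, steel ball 24 mm wide with its centre 24 mm over the collar's top face. Holder fully home = its underside flat on the collar.
- post (a point): Nominal centre of the collar's top face, 50 mm above the plate's underside, fixed to the plate: NOT the true place. The post is screwed up by an unmeasured 0 to 24 mm and stays so; the cross-slide stands up to 3 mm off along the plate's x and y, and gives sideways (about 2.5 N friction each way, up to 3 mm off centre). Pressing the socket down with 10 to 20 N drags the ball in and seats it.
- steel_block: Bystander, leave alone. Steel block, 85 x 45 x 40 mm. Origin: underside.
- screw_bin: Bystander, leave alone. Small clear bin of screws, 75 x 55 x 35 mm. Origin: underside.
- pen: Bystander, leave alone. Black pen, 135 mm long, 11 mm thick. Origin: underside.
- screwdriver: Bystander, leave alone. Screwdriver with red handle, 170 mm long. Origin: underside.
- pliers: Bystander, leave alone. Pliers with orange handles, about 140 mm long. Origin: underside.
- spare_board: Bystander, leave alone. Dark spare circuit board, 110 x 70 mm. Origin: underside.
- solder_spool: Bystander, leave alone. Grey spool, 60 mm wide, 36 mm high. Origin: underside.

How it is judged:
By the outcome, as a careful person would: the job done as asked, in the order asked, and still so for the second after the job is handed in, with the robot touching nothing.
It also fails if it takes over 72 s, if anything falls off the work surface, if the arm or the gripper's body presses on something with over 40 N, if the wrist force passes 120 N, or if a joint passes its speed limit or range.

ROBOT

A 6-joint arm with a two-finger parallel gripper is mounted at the origin on the work surface. World frame = base frame: x ahead of the robot, y to its left, z up, the work surface at z = 0. Lengths are in m, angles in rad, forces in N, time in s.
With the tool pointing down it reaches from about 0.3 to 0.75 m from the base axis. Payload 8.5 kg.
Tool frame: the origin (TCP) lies at the very end of the fingers, on their centre line; the grasp point (between the pads) lies 19 mm behind it; z points along the fingers, x is the direction in which the jaws open and shut, and the axes are right-handed (so a half turn about z gives the same grasp; the last joint's range is limited). The gripper opens to 88 mm and grips with 3 to 60 N. Pads are 18 mm wide; open, the fingers measure 123 mm over their backs; the gripper's body (75 mm by 187 mm) begins 45 mm behind the grasp point.
Start: joints at [-1.376, 0.381, 1.297, -0, 1.464, -0.215], TCP at [0.219, -0.504, 0.213] pointing down, gripper open.
Joint ranges: [-3.11, 3.11], [-0.89, 2.33], [0.22, 2.48], [-1.42, 4.56], [0.17, 2.85], [-2.88, 2.88]. Speed limits (rad/s): [2.39, 2.39, 3.14, 3.14, 3.14, 3.14].

INTERFACE

Orientations are given as a 3x3 rotation matrix whose columns are the frame's x, y, z axes.
In Python, from cell import bot gives the robot as it stands. The module is installed in compiled form; this text tells all that it offers.
- The arm moves only by the tool drive_tool, never from a script. Its argument "commands" is a list of rows, each a list of 4 numbers: the shift along the tool's x, y, z in m, then the turn about the tool's z in units of 6 degrees (1.0 is 6 degrees). A call has 1 to 12 rows; each row is the pose to reach, as a shift and turn from the pose measured when the call began, along the tool's axes at that moment; what a row does not reach only later rows make up. A row lasts 1/12 s, in which the tool goes at most 41.7 mm and 7.16 degrees, less where a joint would pass 70% of its speed; a pose out of reach is approached as far as the arm can. A call with a gripper value outside its range is refused whole. "fingers" is the opening, from 0 (shut) to 1 (fully open), set as the call begins (left out, the last holds). The fingers move at their own pace and stop on an object; "newtons" is the grip in N (left out, the last holds). Time passes only in rows, so rows that repeat a pose let the fingers close. It gives the time, the measured TCP pose, the force and the opening at its end, in the units of the state.
- bot.get_state(): the state, without advancing time (a new reading comes with each control period).
- bot.capture(name): name is "scene" or "top"; returns a dict with "frame" (384x512x3 uint8, red, green, blue), "depth" (384x512 float32, m along the optical axis (not along the pixel's ray), 0 where there is no reading), "camera_matrix" (3x3 intrinsics, pixels), "R" (3x3) and "t" (3): a world point X has camera coordinates R X + t. Camera axes: x right, y down, z forward; pixel columns grow to the right and rows downward; lengths in m; the calibration is good to about 2 mm. A picture is of the moment at which its call begins.
- bot.finish_job(): hands the job in, once; it reports no verdict.
The state is a dict: "clock": time; "joints": joint angles; "qd": joint speeds; "tau": joint torques, N m; "tool_pos": TCP position; "tool_rot": TCP orientation; "wrist_force": force on the tool from outside, world axes, zero at the start; "moment": the same for the moment, N m; "finger_gap": finger opening in m.
Only numpy, scipy, OpenCV 4.12 (cv2) and the standard library are available. Lean on these libraries where they do the work, as an engineer would, in place of code of your own. Each camera call takes 0.05 s, during which the arm holds its last target. There are 200 camera calls.

## Working session

There is one attempt and no reset: what is moved stays moved. The work goes in short steps, Python scripts to look and compute and a tool call to move; the robot and the scene stay as the last step left them, time stands still between calls to the robot, and variables do not carry over. Pictures are saved under pics/ and viewed, about 8 in all and at most 12, crops included, and the job is handed in when it is done.

Besides the shell and the picture viewer there is one more tool, called after "Emit:" as name(argument=value, ...), one argument or row to a line, values as JSON. drive_tool: Moves the arm, as the interface text tells. Its arguments: {"type":"object","properties":{"commands":{"type":"array"},"fingers":{"type":"number"},"newtons":{"type":"number"}},"required":["commands"]}

```bash
mkdir -p pics; ls
cat > h.py <<'E'
from cell import bot
import numpy as np, cv2
def cap(name):
    c=bot.capture(name); np.savez('%s.npz'%name,**c); return c
def save(c,fn,crop=None,scale=1):
    im=c['frame'][:,:,::-1]
    if crop: r0,r1,c0,c1=crop; im=im[r0:r1,c0:c1]
    im=cv2.resize(im,None,fx=scale,fy=scale,interpolation=cv2.INTER_CUBIC)
    cv2.imwrite('pics/'+fn,im)
def cloud(c):
    K=c['camera_matrix'];d=c['depth'];v,u=np.indices(d.shape)
    p=np.stack([(u-K[0,2])/K[0,0]*d,(v-K[1,2])/K[1,1]*d,d],-1)
    w=(p-c['t'])@c['R']; w[d==0]=np.nan; return w
def st():
    s=bot.get_state(); print({k:np.round(s[k],4).tolist() for k in s})
E
python3 - <<'E'
from h import *
a=cap('scene');b=cap('top')
save(a,'a.png',scale=1.5);save(b,'b.png',scale=1.5)
for c in(a,b): print(c['camera_matrix'].round(1).tolist(),(-c['R'].T@c['t']).round(3),c['R'].round(2).tolist())
st()
E
```

```text
pics
[[380.1, 0.0, 262.6], [0.0, 380.1, 200.6], [0.0, 0.0, 1.0]] [ 1.091 -0.333  1.002] [[0.55, 0.83, -0.01], [0.69, -0.46, -0.55], [-0.46, 0.3, -0.83]]
[[490.7, 0.0, 262.3], [0.0, 490.7, 191.9], [0.0, 0.0, 1.0]] [0.472 0.013 1.539] [[-0.0, -1.0, 0.02], [-1.0, 0.0, -0.06], [0.06, -0.02, -1.0]]
{'clock': 0.1, 'joints': [-1.3763, 0.3811, 1.2981, -0.0, 1.4636, -0.2153], 'qd': [-0.0005, -0.0008, -0.0011, -0.0018, -0.0009, -0.0007], 'tau': [0.0045, -43.8651, -22.491, 0.0715, 0.0343, -0.0001], 'tool_pos': [0.219, -0.5042, 0.2122], 'tool_rot': [[0.3984, -0.9172, -0.0003], [-0.9172, -0.3984, 0.0012], [-0.0012, -0.0002, -1.0]], 'wrist_force': [0.6409, -0.1114, -1.0067], 'moment': [0.0191, -0.0297, -0.0212], 'finger_gap': 0.0881}
```

View pics/a.png

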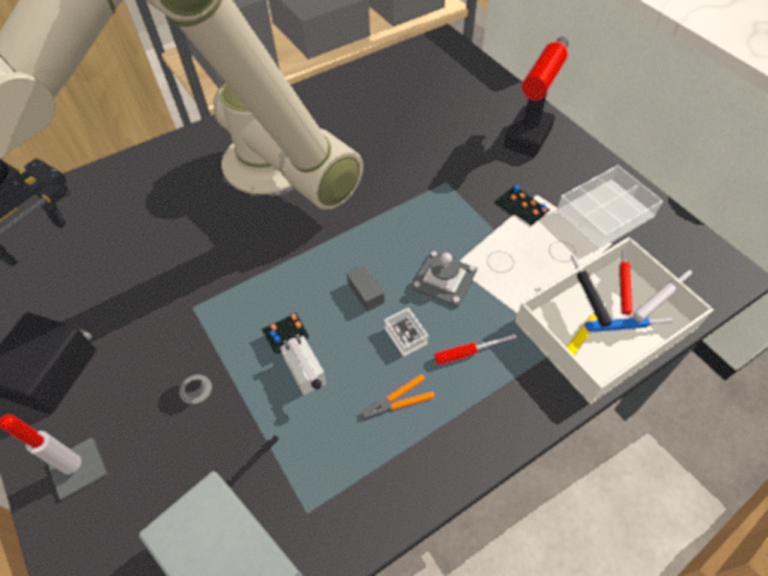

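View pics/b.png

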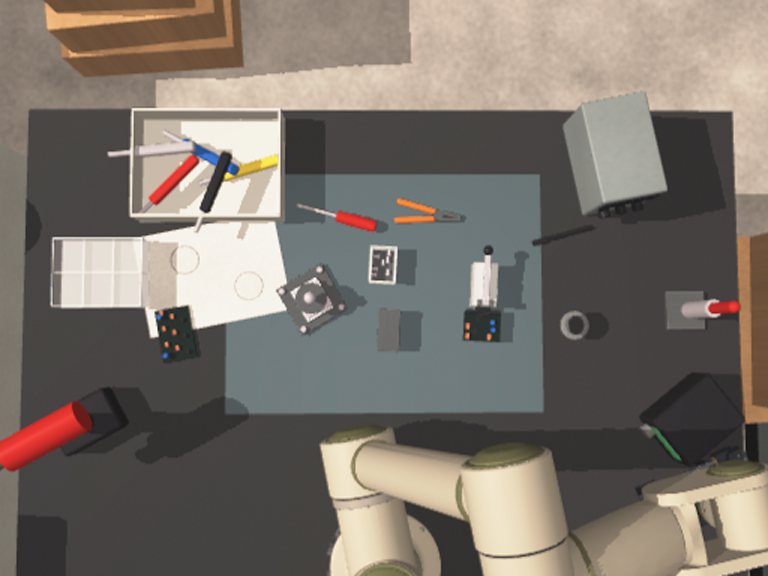

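Scene view: holder at about (300,355) px and post at (445,265). Top view: knob at (488,250), block (485,285), board (482,325), foot plate (311,298). The nearest bystanders are the bin (383,265) and steel block (388,330). Next I measure from the depth images.

```bash
cat > m.py <<'E'
from h import *
W={n:cloud(np.load(n+'.npz')) for n in('scene','top')}
F={n:np.load(n+'.npz')['frame'] for n in W}
def sel(n,lo,hi,box):
    w=W[n].copy();m=np.zeros(w.shape[:2],bool);r0,r1,c0,c1=box;m[r0:r1,c0:c1]=1
    m&=(w[...,2]>lo)&(w[...,2]<hi); return m
B={'top':(155,235,295,350),'scene':(200,270,165,225)}
P={'top':(170,230,180,235),'scene':(155,210,268,325)}
for n in W:
    w=W[n]
    for nm,box in(('head',B[n]),('post',P[n])):
        for lo,hi in((-.01,.008),(.008,.016),(.016,.03),(.03,.044),(.044,.056),(.056,.065),(.065,.075),(.075,.09),(.09,.12)):
            m=sel(n,lo,hi,box);q=w[m]
            if len(q)>3: 
                r=cv2.minAreaRect((q[:,:2]*1000).astype(np.float32))
                print(n,nm,lo,hi,len(q),'mean',q.mean(0).round(4),'rect',np.round(r[0],1),np.round(r[1],1),round(r[2],1))
    # black knob
    m=sel(n,.04,.09,B[n])&(F[n].max(-1)<60);q=w[m];print(n,'knob',len(q),q.mean(0).round(4) if len(q) else '', q.max(0).round(4) if len(q) else '',q.min(0).round(4) if len(q) else '')
E
python3 m.py
```

```text
scene head -0.01 0.008 3098 mean [ 5.188e-01 -2.071e-01  5.000e-04] rect [ 513.5 -207.3] [186.9 248.3] 59.7
scene head 0.008 0.016 17 mean [ 0.6014 -0.2178  0.012 ] rect [ 586.8 -222.5] [91.6 37.3] 27.8
scene head 0.016 0.03 361 mean [ 0.4971 -0.2025  0.0268] rect [ 537.1 -203.3] [ 75.8 164.4] 86.9
scene head 0.03 0.044 135 mean [ 0.5221 -0.2066  0.0335] rect [ 539.2 -203.6] [ 70.1 158.9] 88.4
scene head 0.044 0.056 347 mean [ 0.5775 -0.2067  0.0498] rect [ 574.  -205.6] [48.1 91.2] 86.9
scene head 0.056 0.065 58 mean [ 0.5544 -0.2053  0.0632] rect [ 588.8 -200.2] [119.2  33.6] 3.8
scene head 0.065 0.075 145 mean [ 0.5941 -0.2069  0.0686] rect [ 589.7 -209.4] [ 29.9 122. ] 83.4
scene head 0.075 0.09 19 mean [ 0.6423 -0.2091  0.0764] rect [ 642.6 -208.9] [12.6 11.5] 8.3
scene post -0.01 0.008 2136 mean [5.267e-01 1.673e-01 2.000e-04] rect [529.8 169.2] [192.5 226.4] 56.0
scene post 0.008 0.016 480 mean [0.5582 0.1406 0.0118] rect [546.8 150. ] [110.2 111.9] 30.1
scene post 0.016 0.03 204 mean [0.561  0.1326 0.0216] rect [567.  114.5] [ 98.9 179.9] 30.9
scene post 0.03 0.044 13 mean [0
[... 1275 characters left out ...]
post 0.008 0.016 628 mean [0.5451 0.1515 0.0123] rect [543.1 152.4] [179.9 169.7] 1.7
top post 0.016 0.03 244 mean [0.5414 0.1454 0.0198] rect [546.1 149.5] [108.2 107.5] 31.0
top post 0.03 0.044 7 mean [0.5318 0.1388 0.0362] rect [535.1 133. ] [30.  66.7] 59.2
top post 0.044 0.056 211 mean [0.5454 0.1477 0.0524] rect [546.  148.3] [60.6 60.8] 88.8
top post 0.056 0.065 83 mean [0.5449 0.1481 0.0579] rect [545.3 150.1] [57.3 59. ] 71.6
top post 0.075 0.09 42 mean [0.5457 0.1475 0.0848] rect [545.8 147.1] [20.8 21.1] 89.5
top post 0.09 0.12 8 mean [0.5454 0.1466 0.0912] rect [544.8 146.2] [11.7 18.8] 51.4
top knob 21 [ 0.6374 -0.2084  0.0757] [ 0.6454 -0.2019  0.0797] [ 0.6308 -0.2143  0.0675]
```

Readings agree with the stated sizes (block 48x88 mm at z 50, collar at about 54 mm). The handle starts slightly raised, with the knob top at 78 mm. Pose estimates:
- **Head:** origin about (0.587, -0.206), yaw about -3.2°.
- **Ball:** about (0.546, 0.147).

```bash
cat >> h.py <<'E'
def to(x,y,z,yaw=None):
    """shift in tool axes (mm) and turn units to bring TCP to a world point, tool x at world yaw deg (mod 180)"""
    s=bot.get_state();R=s['tool_rot'];d=R.T@(np.array([x,y,z])-s['tool_pos'])
    a=np.degrees(np.arctan2(R[1,0],R[0,0]));t=0 if yaw is None else -((yaw-a+90)%180-90)/6
    print('shift',d.round(4),'turn',round(t,3)); return d
def info():
    s=bot.get_state();print('t',round(s['clock'],2),'p',s['tool_pos'].round(4),'F',s['wrist_force'].round(1),'M',s['moment'].round(2),'gap',round(s['finger_gap'],4),'j',s['joints'].round(2))
E
python3 -c "
from h import *
to(.641,-.2092,.15,-93.2);to(.641,-.2092,.049,-93.2)"
```

```text
shift [-0.1024 -0.5045  0.0625] turn 4.446
shift [-0.1023 -0.5045  0.1635] turn 4.446
```

Emit:
drive_tool(
  commands=[
    [-0.008,-0.038,0,0.4],
    [-0.016,-0.076,0,0.8],
    [-0.024,-0.114,0,1.2],
    [-0.032,-0.152,0,1.6],
    [-0.04,-0.19,0,2.0],
    [-0.048,-0.228,0,2.4],
    [-0.056,-0.266,0.01,2.8],
    [-0.064,-0.304,0.02,3.2],
    [-0.072,-0.342,0.03,3.6],
    [-0.08,-0.38,0.04,4.0],
    [-0.088,-0.418,0.05,4.4],
    [-0.094,-0.45,0.06,4.4],
  ],
  fingers=1,
  newtons=4,
)

```text
clock: 1.1
tool_pos: [0.596, -0.2365, 0.1515]
tool_rot: [[-0.052, -0.999, -0.001], [-0.999, 0.052, 0.002], [-0.002, 0.001, -1.0]]
wrist_force: [-0.4, -1.0, -1.1]
finger_gap: 0.0883
```

```bash
python3 -c "
from h import *
info();to(.641,-.2092,.15,-93.2);to(.641,-.2092,.049,-93.2)"
```

```text
t 1.1 p [ 0.596  -0.2365  0.1515] F [-0.4 -1.  -1.1] M [-0.    0.   -0.01] gap 0.0883 j [-0.56  0.59  1.12  0.    1.44  1.06]
shift [-0.0296 -0.0435  0.0015] turn 0.035
shift [-0.0294 -0.0436  0.1025] turn 0.035
```

Emit:
drive_tool(
  commands=[
    [-0.015,-0.022,0,0],
    [-0.03,-0.0435,0,0],
    [-0.0295,-0.0435,0.02,0],
    [-0.0295,-0.0435,0.04,0],
    [-0.0295,-0.0435,0.06,0],
    [-0.0295,-0.0435,0.08,0],
    [-0.0295,-0.0435,0.095,0],
    [-0.0295,-0.0435,0.1025,0],
    [-0.0295,-0.0435,0.1025,0],
  ],
)

```text
clock: 1.85
tool_pos: [0.64, -0.2087, 0.047]
tool_rot: [[-0.052, -0.999, -0.004], [-0.999, 0.052, 0.004], [-0.003, 0.004, -1.0]]
wrist_force: [-0.7, 0.4, 0.0]
finger_gap: 0.0879
```

```bash
python3 -c "
from h import *
info();a=cap('scene');save(a,'c.png',(180,300,140,260),5)
"
```

```text
t 1.85 p [ 0.64   -0.2087  0.047 ] F [-0.7  0.4  0. ] M [ 0.06  0.03 -0.03] gap 0.0879 j [-0.49  0.74  1.14  0.    1.27  1.13]
```

View pics/c.png

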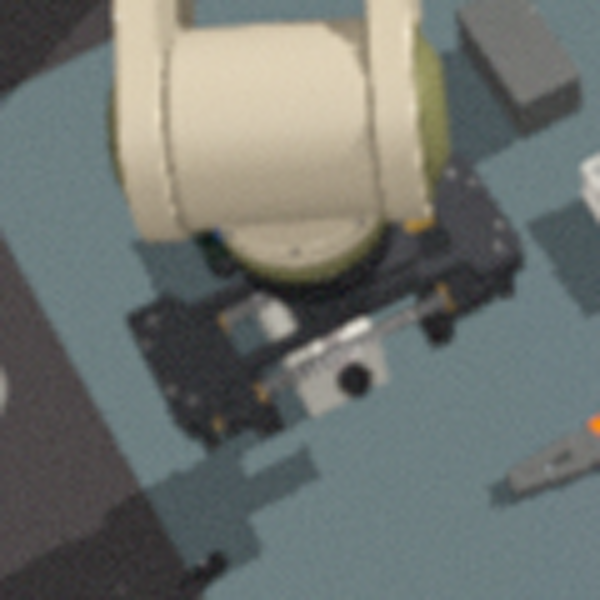

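The crop shows the knob at (353,378), midway between the finger tips at about (270,415) and (440,330). I'll close gently.

Emit:
drive_tool(
  commands=[
    [0,0,0,0],
    [0,0,0,0],
    [0,0,0,0],
    [0,0,0,0],
    [0,0,0,0],
    [0,0,0,0],
    [0,0,0,0],
    [0,0,0,0],
    [0,0,0,0],
  ],
  fingers=0,
  newtons=5,
)

```text
clock: 2.65
tool_pos: [0.6407, -0.209, 0.0485]
tool_rot: [[-0.052, -0.999, -0.002], [-0.999, 0.052, 0.002], [-0.002, 0.002, -1.0]]
wrist_force: [0.5, -0.3, 0.6]
finger_gap: 0.0302
```

```bash
python3 -c "
from h import *
info()
# arc: knob from th0 to 2.0
s=bot.get_state();R=s['tool_rot'];th=np.deg2rad(-3.2)
for t0 in(.07,):
  P=lambda t:np.array([106*np.cos(t)*np.cos(th),106*np.cos(t)*np.sin(th),106*np.sin(t)])/1000
  for t in np.linspace(t0,2.1,25): print(round(t,2),(R.T@(P(t)-P(t0))).round(4))
"
```

```text
t 2.65 p [ 0.6407 -0.209   0.0485] F [ 0.5 -0.3  0.6] M [ 0.05 -0.05 -0.  ] gap 0.0302 j [-0.49  0.74  1.14  0.    1.27  1.13]
0.07 [0. 0. 0.]
0.15 [-0.      0.001  -0.0089]
0.24 [-0.0001  0.0028 -0.0177]
0.32 [-0.0001  0.0053 -0.0263]
0.41 [-0.0001  0.0085 -0.0347]
0.49 [-0.0001  0.0124 -0.0427]
0.58 [-0.0002  0.017  -0.0504]
0.66 [-0.0002  0.0223 -0.0577]
0.75 [-0.0003  0.0281 -0.0645]
0.83 [-0.0003  0.0344 -0.0708]
0.92 [-0.0003  0.0413 -0.0766]
1.0 [-0.0004  0.0487 -0.0817]
1.09 [-0.0004  0.0564 -0.0862]
1.17 [-0.0004  0.0645 -0.09  ]
1.25 [-0.0005  0.0729 -0.0932]
1.34 [-0.0005  0.0816 -0.0956]
1.42 [-0.0006  0.0904 -0.0972]
1.51 [-0.0006  0.0993 -0.0982]
1.59 [-0.0006  0.1082 -0.0983]
1.68 [-0.0007  0.1172 -0.0977]
1.76 [-0.0007  0.1261 -0.0964]
1.85 [-0.0007  0.1348 -0.0943]
1.93 [-0.0007  0.1433 -0.0915]
2.02 [-0.0008  0.1515 -0.088 ]
2.1 [-0.0008  0.1594 -0.0838]
```

Still closing (30 mm); a few more rows.

Emit:
drive_tool(
  commands=[
    [0,0,0,0],
    [0,0,0,0],
    [0,0,0,0],
    [0,0,0,0],
    [0,0,0,0],
  ],
)

```text
clock: 3.07
tool_pos: [0.6407, -0.209, 0.0486]
tool_rot: [[-0.052, -0.999, -0.002], [-0.999, 0.052, 0.002], [-0.002, 0.002, -1.0]]
wrist_force: [-0.0, 0.3, 1.1]
finger_gap: 0.0007
```

The gap went to 0, so the fingers missed or the knob slipped out. I'll look.

```bash
python3 -c "
from h import *
info();a=cap('scene');b=cap('top')
i=cv2.resize(a['frame'][190:290,150:250,::-1],(500,500),interpolation=2)
j=cv2.resize(b['frame'][140:240,280:360,::-1],(400,500),interpolation=2)
cv2.imwrite('pics/d.png',np.hstack([i[:,:400],j]))
"; python3 m.py | grep head
```

```text
t 3.07 p [ 0.6407 -0.209   0.0486] F [-0.   0.3  1.1] M [ 0.08 -0.   -0.04] gap 0.0007 j [-0.49  0.74  1.14  0.    1.27  1.13]
scene head -0.01 0.008 991 mean [ 5.733e-01 -2.430e-01  5.000e-04] rect [ 547.5 -223.8] [189.7 162. ] 56.6
scene head 0.008 0.016 16 mean [ 0.6042 -0.2243  0.0121] rect [ 590.1 -223.3] [84.6 38. ] 29.7
scene head 0.016 0.03 55 mean [ 0.527  -0.2291  0.026 ] rect [ 557.3 -227.4] [145.   44.1] 16.8
scene head 0.03 0.044 19 mean [ 0.5176 -0.231   0.0326] rect [ 550.9 -234.5] [ 14.1 127.4] 86.2
scene head 0.065 0.075 9 mean [ 0.6492 -0.2096  0.0687] rect [ 649.4 -208. ] [ 3.5 13.6] 9.1
scene head 0.075 0.09 22 mean [ 0.6504 -0.2115  0.0824] rect [ 649.6 -212.2] [25.7  5.3] 87.1
scene head 0.09 0.12 36 mean [ 0.6493 -0.2068  0.1025] rect [ 648.5 -211.9] [17.4 24.3] 15.7
top head -0.01 0.008 649 mean [ 0.5316 -0.2308  0.0013] rect [ 558.6 -208.7] [172.1 248.8] 89.3
top head 0.008 0.016 21 mean [ 0.5495 -0.2196  0.0093] rect [ 564.6 -213.1] [247.3 120.2] 39.7
top head 0.044 0.056 8 mean [ 0.6135 -0.2251  0.0496] rect [ 614.2 -224.8] [13.5  5. ] 61.8
```

View pics/d.png

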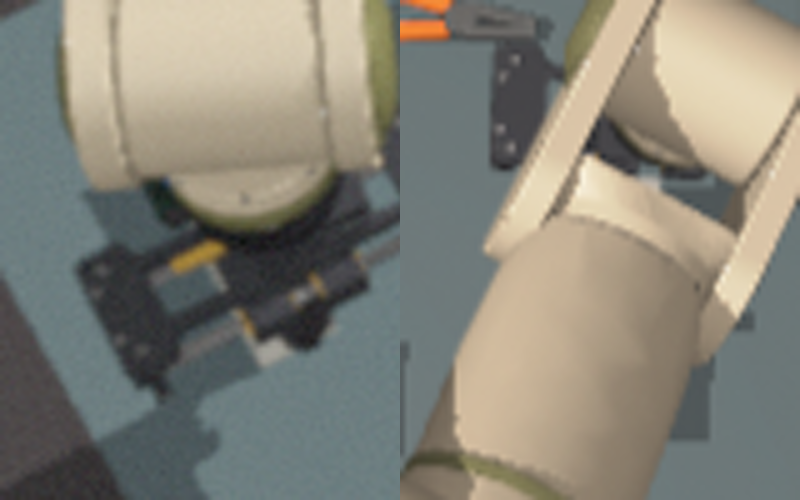

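```bash
python3 -c "
from h import *
for n in('scene','top'):
  c=np.load(n+'.npz')
  for X in([.6407,-.209,.0486],[.6407,-.209,.0676],[.6407,-.209,.09],[.641,-.2092,.068],[.65,-.2092,.068],[.641,-.2092,.04],[.587,-.206,0]):
    p=c['camera_matrix']@(c['R']@np.array(X)+c['t']);print(n,X,(p[:2]/p[2]).round(1))
c=np.load('scene.npz');W=cloud(c)
np.set_printoptions(linewidth=250,suppress=True)
f=c['frame']
for ch,nm in((0,'x'),(2,'z')): print(nm);print((W[244:264:1,200:222:2,ch]*1000).round(0))
print(f[244:264,200:222:2].max(-1))
"
```

```text
scene [0.6407, -0.209, 0.0486] [211.3 258.5]
scene [0.6407, -0.209, 0.0676] [210.5 255.4]
scene [0.6407, -0.209, 0.09] [209.4 251.8]
scene [0.641, -0.2092, 0.068] [210.4 255.5]
scene [0.65, -0.2092, 0.068] [212.1 258. ]
scene [0.641, -0.2092, 0.04] [211.6 259.9]
scene [0.587, -0.206, 0] [205.1 251. ]
top [0.6407, -0.209, 0.0486] [324.1 166.7]
top [0.6407, -0.209, 0.0676] [325. 166.]
top [0.6407, -0.209, 0.09] [326.1 165.1]
top [0.641, -0.2092, 0.068] [325.1 165.9]
top [0.65, -0.2092, 0.068] [325.1 162.9]
top [0.641, -0.2092, 0.04] [323.7 166.9]
top [0.587, -0.206, 0] [321.1 185.4]
x
[[655. 664. 664. 664. 664. 663. 661. 665. 667. 670. 672.]
 [658. 663. 664. 663. 664. 638. 663. 668. 669. 672. 674.]
 [661. 663. 664. 664. 640. 641. 663. 670. 673. 675. 677.]
 [662. 662. 665. 661. 642. 662. 665. 672. 675. 676. 677.]
 [664. 662. 660. 662. 663. 664. 667. 673. 676. 675. 676.]
 [663. 660. 663. 666. 664. 667. 648. 671. 675. 676. 676.]
 [660. 662. 665. 667. 673. 666. 652. 652. 675. 675. 608.]
 [661. 665. 666. 669. 672. 647. 652. 651. 675. 607. 613.]
 [664. 667. 670. 673. 674. 645. 650. 651. 620.
[... 2054 characters left out ...]
  56  60  77 114 124  75  73  51  47  76]
 [ 53  56  73  84  98  87  49  46  42  75 114]
 [ 58  65  74  74  82  67  40  49  65 110 130]
 [ 70  76  76  79  66  46  42  43  86 130 130]
 [ 65  78  73  61  49  40  36  44  96 129 128]
 [ 88  75  69  54  46  39  42  44 103 127 127]
 [108  55  51  44  42  43  44  48 122 133 127]
 [118  49  47  53  43  43  45  71 131 129 129]
 [120  49  88  80  47  37  39  94 131 128 129]
 [125  92 145 125  56  35  33 102 128 126 127]
 [122 146 159 150  87  60  72 118 128 132 128]
 [117 157 163 156 125 100 115 128 127 129 130]
 [101 156 158 139 130 123 128 127 129 128 126]
 [ 96 146 140 128 127 127 130 128 129 129 129]
 [ 91 121 129 128 128 127 130 130 129 126 128]]
```

Emit:
drive_tool(
  commands=[
    [0,0,0,0],
    [0,0,0,0],
    [0,0,0,0],
    [0,0,0,0],
    [0,0,0,0],
    [0,0,0,0],
    [0,0,0,0],
    [0,0,0,0],
    [0,0,0,0],
    [0,0,0,0],
  ],
  fingers=1,
)

```text
clock: 4.0
tool_pos: [0.6407, -0.209, 0.0486]
tool_rot: [[-0.052, -0.999, -0.002], [-0.999, 0.052, 0.002], [-0.002, 0.002, -1.0]]
wrist_force: [-0.8, 1.1, -0.0]
finger_gap: 0.0652
```

```bash
python3 -c "
from h import *
info();a=cap('scene');save(a,'e.png',(225,285,180,240),10)
W=cloud(a);np.set_printoptions(linewidth=250,suppress=True)
f=a['frame']
print(f[246:266,200:226:2].max(-1))
for ch,nm in((0,'x'),(1,'y'),(2,'z')): print(nm);print((W[246:266,200:226:2,ch]*1000).round(0))
"
```

```text
t 4.0 p [ 0.6407 -0.209   0.0486] F [-0.8  1.1 -0. ] M [-0.   -0.02 -0.04] gap 0.0652 j [-0.49  0.74  1.14  0.    1.27  1.13]
[[ 55  53  58 129 213 220 170 133 116 108  65  36  44]
 [ 53  50 109 197 215 168 137 127 111 125  78  39  42]
 [ 57  99 163 200 163 128 135 135 131 127  98  43  41]
 [104 163 177 148 113 126 143 160 136 128 120  53  39]
 [164 168 137 109 124 147 166 160 136 129 121  69  50]
 [168 135 119 116 168 183 163 158 146 130 127  99  93]
 [140 121 120 135 194 181 154 162 145 126 130 123 124]
 [124 126 141 146 167 119 107 154 153 129 127 131 127]
 [132 145 159 155 109  48  49 143 155 129 128 130 128]
 [151 159 162 154  65  43  37 121 154 127 128 128 129]
 [155 161 160 153  56  38  33 107 145 132 129 129 129]
 [153 160 158 155  56  39  40  93 129 129 127 127 129]
 [143 161 161 156  81  40  40 102 129 130 129 128 130]
 [129 161 159 160 111  58  68 115 129 131 129 130 128]
 [110 157 161 158 130 101 112 129 127 127 129 129 127]
 [ 96 154 156 138 126 124 126 128 128 128 131 128 126]
 [ 75 145 141 128 127 128 129 128 126 130 127 130 131]
 [ 73 125 130 126 130 130 132 126 126 1
[... 3775 characters left out ...]
-1.   2.   0.   1.]
 [ 46.  38.  35.  29.  73.  73.  72.  62.  -2.  -3.  -1.  -0.   0.]
 [ 39.  37.  30.  21.  70.  72.  72.  61.   2.   2.   1.   0.  -0.]
 [ 29.  28.  24.  16.  67.  71.  66.   3.  -1.   1.   1.   3.   3.]
 [ 13.  21.  18.  13.  65.  67.  65.   1.   2.  -0.   2.  -1.  -1.]
 [  1.  18.  11.   4.   0.   1.   2.  -0.  -1.  -0.   2.  -1.   2.]
 [  2.  11.   7.   2.   0.  -2.   2.   1.   1.  -2.   2.   0.   1.]
 [  2.   7.   1.   4.  -3.  -0.   1.   2.   2.   2.   1.  -1.   3.]
 [ 77.   2.  -0.   2.   2.  -0.   2.   1.   1.   1.   0.   3.  -3.]
 [  0.  -1.  -1.   1.   4.  -3.  -5.   1.  -0.   5.   1.  -0.  -1.]
 [  1.  -0.  -1.   0.   2.   3.   4.  -1.   0.  -0.   1.  -0.  -1.]]
```

View pics/e.png

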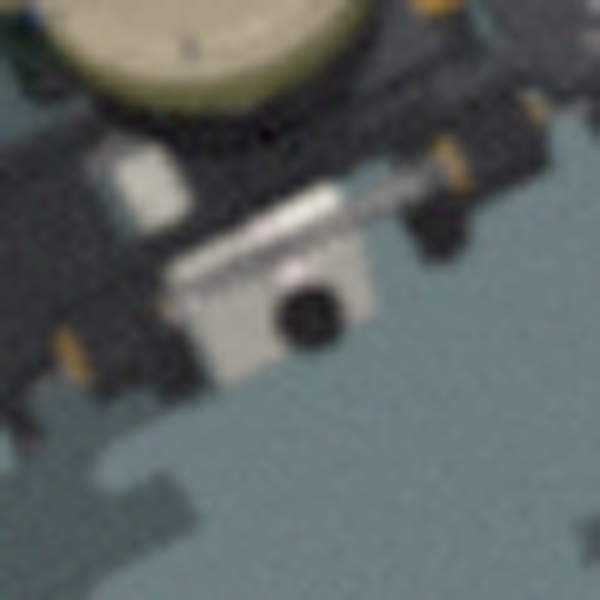

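The knob is intact at (211,257) with its centre near z 63 mm. The depth image puts the fingertips at z of about 75 mm, but the state says 49 mm, while x and y agree. So the real tip sits about 25 mm above the reported TCP, and the fingers closed above the knob. I'll descend 22 mm, which is safe under either reading, and check against depth.

Emit:
drive_tool(
  commands=[
    [0,0,0.006,0],
    [0,0,0.012,0],
    [0,0,0.018,0],
    [0,0,0.022,0],
    [0,0,0.022,0],
  ],
)

```text
clock: 4.47
tool_pos: [0.6401, -0.2087, 0.0251]
tool_rot: [[-0.052, -0.999, -0.004], [-0.999, 0.052, 0.003], [-0.003, 0.004, -1.0]]
wrist_force: [-0.6, -0.1, 0.1]
finger_gap: 0.0881
```

```bash
cat >> h.py <<'E'
def tips(c):
    """lowest depth points of the two fingers, outside the knob's y band"""
    s=bot.get_state();W=cloud(c);p=s['tool_pos'];R=s['tool_rot'];L=(W-p)@R*1000
    for sg in(-1,1):
        m=(np.abs(L[...,0]*sg-s['finger_gap']*500-6)<14)&(np.abs(L[...,1])<14)&(W[...,2]>.012)&(W[...,2]<p[2]+.09)
        z=np.sort(W[m][:,2])*1000;print('finger',sg,len(z),z[:12].round(0))
E
python3 -c "
from h import *
info();a=cap('scene');tips(a)
W=cloud(a);m=(a['frame'].max(-1)<60)&(abs(W[...,0]-.643)<.014)&(abs(W[...,1]+.21)<.014)&(W[...,2]<.1);q=W[m];print(len(q),q.mean(0),q.min(0),q.max(0))
"
```

```text
t 4.47 p [ 0.6401 -0.2087  0.0251] F [-0.6 -0.1  0.1] M [ 0.05 -0.01  0.05] gap 0.0881 j [-0.49  0.76  1.16  0.    1.22  1.13]
finger -1 50 [49. 51. 53. 55. 56. 57. 57. 58. 59. 59. 61. 61.]
finger 1 26 [51. 54. 57. 58. 58. 60. 60. 62. 62. 64. 64. 64.]
16 [ 0.64740936 -0.21063711  0.07085231] [ 0.64416046 -0.21610768  0.06586411] [ 0.65076632 -0.20458423  0.07515507]
```

Offset confirmed: tip at about 49 mm against 25 mm reported, so +24 mm. Small correction, then close on the knob.

Emit:
drive_tool(
  commands=[
    [0,-0.002,0.003,0],
    [0,-0.002,0.003,0],
    [0,-0.002,0.003,0],
    [0,-0.002,0.003,0],
    [0,-0.002,0.003,0],
    [0,-0.002,0.003,0],
    [0,-0.002,0.003,0],
    [0,-0.002,0.003,0],
    [0,-0.002,0.003,0],
    [0,-0.002,0.003,0],
    [0,-0.002,0.003,0],
    [0,-0.002,0.003,0],
  ],
  fingers=0.1,
  newtons=5,
)

```text
clock: 5.52
tool_pos: [0.6423, -0.2089, 0.0228]
tool_rot: [[-0.052, -0.999, -0.003], [-0.999, 0.052, 0.003], [-0.003, 0.003, -1.0]]
wrist_force: [0.3, -0.2, 0.4]
finger_gap: 0.0188
```

Emit:
drive_tool(
  commands=[
    [0,0,0,0],
  ],
)

```text
clock: 5.6
tool_pos: [0.6423, -0.2088, 0.0228]
tool_rot: [[-0.052, -0.999, -0.003], [-0.999, 0.052, 0.003], [-0.003, 0.003, -1.0]]
wrist_force: [-0.5, -0.2, 0.5]
finger_gap: 0.0195
```

Emit:
drive_tool(
  commands=[
    [0,0.001,-0.011,0],
    [0,0.003,-0.0215,0],
    [0,0.0065,-0.0315,0],
    [0,0.0105,-0.0415,0],
    [0,0.0155,-0.0505,0],
    [0,0.0215,-0.0595,0],
    [0,0.0285,-0.0675,0],
    [0,0.036,-0.075,0],
    [0,0.044,-0.0815,0],
    [0,0.053,-0.087,0],
    [0,0.0625,-0.092,0],
    [0,0.0625,-0.092,0],
  ],
)

```text
clock: 6.6
tool_pos: [0.5787, -0.2059, 0.1162]
tool_rot: [[-0.053, -0.999, -0.003], [-0.999, 0.053, 0.003], [-0.003, 0.003, -1.0]]
wrist_force: [1.2, 1.9, 2.6]
finger_gap: 0.0194
```

```bash
python3 -c "
from h import *
info();a=cap('scene');W=cloud(a)
p=bot.get_state()['tool_pos'];tips(a)
m=(abs(W[...,0]-.571)<.055)&(abs(W[...,1]+.206)<.035)&(abs(W[...,2]-.05)<.006);q=W[m];print(len(q),cv2.minAreaRect((q[:,:2]*1000).astype(np.float32)),q[:,2].mean())
m=(abs(W[...,0]-.617)<.007)&(abs(W[...,1]+.206)<.035)&(abs(W[...,2]-.025)<.02);q=W[m];print('front',len(q),q.mean(0))
"
```

```text
t 6.6 p [ 0.5787 -0.2059  0.1162] F [1.2 1.9 2.6] M [ 0.21 -0.11  0.03] gap 0.0194 j [-0.53  0.57  1.26  0.    1.32  1.09]
finger -1 153 [45. 45. 47. 47. 47. 47. 47. 48. 48. 48. 48. 48.]
finger 1 142 [22. 24. 26. 28. 29. 40. 43. 44. 44. 45. 46. 47.]
463 ((573.4813232421875, -206.10655212402344), (47.93031692504883, 90.89704895019531), 86.06385803222656) 0.04985123617254413
front 108 [ 0.617186   -0.20930548  0.02500054]
```

Emit:
drive_tool(
  commands=[
    [0,0.01,-0.004,0],
    [0,0.02,-0.0065,0],
    [0,0.0305,-0.0085,0],
    [0,0.041,-0.009,0],
    [0,0.0515,-0.009,0],
    [0,0.062,-0.0075,0],
    [0,0.0725,-0.005,0],
    [0,0.0825,-0.0015,0],
    [0,0.0875,0.0005,0],
    [0,0.092,0.0025,0],
    [0,0.092,0.0025,0],
  ],
)

```text
clock: 7.57
tool_pos: [0.487, -0.2009, 0.113]
tool_rot: [[-0.053, -0.999, -0.004], [-0.999, 0.053, 0.004], [-0.003, 0.004, -1.0]]
wrist_force: [-0.7, 1.0, 1.2]
finger_gap: 0.0189
```

Emit:
drive_tool(
  commands=[
    [0,0,0,0],
    [0,0,0,0],
    [0,0,0,0],
  ],
  fingers=0.5,
)

```text
clock: 7.82
tool_pos: [0.4874, -0.2011, 0.1129]
tool_rot: [[-0.053, -0.999, -0.004], [-0.999, 0.053, 0.003], [-0.003, 0.004, -1.0]]
wrist_force: [-1.0, 0.3, 0.2]
finger_gap: 0.0368
```

Emit:
drive_tool(
  commands=[
    [0,0,-0.02,0],
    [0,0,-0.045,0],
    [0,-0.015,-0.06,0],
    [0,-0.045,-0.06,0],
    [0,-0.075,-0.055,0],
    [0,-0.1,-0.03,0],
    [0,-0.1,0.0,0],
    [0,-0.1,0.03,0],
    [0,-0.1,0.055,0],
    [0,-0.1,0.063,0],
    [0,-0.1,0.063,0],
  ],
  fingers=1,
)

```text
clock: 8.73
tool_pos: [0.5864, -0.2058, 0.0477]
tool_rot: [[-0.053, -0.999, -0.007], [-0.999, 0.053, 0.005], [-0.005, 0.007, -1.0]]
wrist_force: [0.5, 0.1, 0.5]
finger_gap: 0.0883
```

```bash
python3 -c "
from h import *
info();a=cap('scene');W=cloud(a);b=cap('top');tips(a)
m=(abs(W[...,0]-.617)<.007)&(abs(W[...,1]+.206)<.035)&(abs(W[...,2]-.025)<.02);q=W[m];print('front',len(q),q.mean(0))
i=cv2.resize(a['frame'][180:290,150:250,::-1],(500,550),interpolation=2)
j=cv2.resize(b['frame'][140:240,280:340,::-1],(300,500),interpolation=2)
cv2.imwrite('pics/f.png',np.hstack([i,cv2.copyMakeBorder(j,0,50,0,0,0)]))
"
```

```text
t 8.73 p [ 0.5864 -0.2058  0.0477] F [0.5 0.1 0.5] M [ 0.02  0.   -0.02] gap 0.0883 j [-0.53  0.66  1.31  0.    1.18  1.1 ]
finger -1 60 [73. 77. 77. 77. 77. 78. 80. 82. 82. 83. 83. 84.]
finger 1 36 [75. 75. 77. 77. 80. 80. 82. 82. 82. 83. 84. 85.]
front 113 [ 0.61688975 -0.20891087  0.02455008]
```

View pics/f.png

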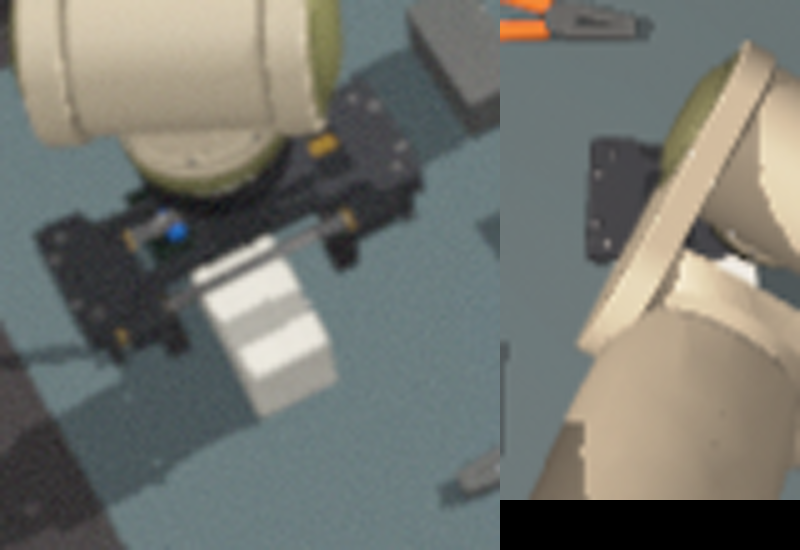

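Handle folded back and block unmoved (front face at x .617). Fingers at (345,250) and (175,340) straddle the block, with tips at about 74 mm against 48 mm reported, so the +25 mm offset holds. I'll descend to tips at about 12 mm and close.

Emit:
drive_tool(
  commands=[
    [0,0,0.012,0],
    [0,0,0.024,0],
    [0,0,0.036,0],
    [0,0,0.046,0],
    [0,0,0.053,0],
    [0,0,0.058,0],
    [0,0,0.06,0],
    [0,0,0.06,0],
  ],
)

```text
clock: 9.5
tool_pos: [0.5877, -0.2065, -0.0093]
tool_rot: [[-0.053, -0.999, -0.002], [-0.999, 0.053, 0.002], [-0.002, 0.002, -1.0]]
wrist_force: [0.2, 0.6, -0.2]
finger_gap: 0.0877
```

Emit:
drive_tool(
  commands=[
    [0,0,0,0],
    [0,0,0,0],
    [0,0,0,0],
    [0,0,0,0],
    [0,0,0,0],
    [0,0,0,0],
    [0,0,0,0],
    [0,0,0,0],
    [0,0,0,0],
    [0,0,0,0],
  ],
  fingers=0.3,
  newtons=10,
)

```text
clock: 10.33
tool_pos: [0.5877, -0.2064, -0.0092]
tool_rot: [[-0.053, -0.999, -0.002], [-0.999, 0.053, 0.003], [-0.002, 0.002, -1.0]]
wrist_force: [0.1, 1.6, 1.3]
finger_gap: 0.0479
```

```bash
python3 -c "
from h import *
info();a=cap('scene');W=cloud(a);tips(a)
m=(abs(W[...,0]-.617)<.007)&(abs(W[...,1]+.206)<.035)&(abs(W[...,2]-.025)<.02);q=W[m];print('front',len(q),q.mean(0))
"
```

```text
t 10.33 p [ 0.5877 -0.2064 -0.0092] F [0.1 1.6 1.3] M [ 0.41 -0.06 -0.14] gap 0.0479 j [-0.53  0.73  1.36  0.    1.06  1.09]
finger -1 51 [15. 20. 21. 23. 25. 25. 28. 28. 31. 34. 35. 36.]
finger 1 42 [19. 19. 20. 22. 23. 25. 25. 25. 28. 28. 30. 30.]
front 114 [ 0.61696894 -0.21000853  0.02538963]
```

Block gripped (47.9 mm gap). I'll firm the grip, lift, and check the load and level.

Emit:
drive_tool(
  commands=[
    [0,0,0,0],
    [0,0,0,0],
    [0,0,-0.005,0],
    [0,0,-0.015,0],
    [0,0,-0.03,0],
    [0,0,-0.05,0],
    [0,0,-0.07,0],
    [0,0,-0.09,0],
    [0,0,-0.11,0],
    [0,0,-0.12,0],
    [0,0,-0.12,0],
  ],
  fingers=0.3,
  newtons=45,
)

```text
clock: 11.3
tool_pos: [0.5887, -0.2072, 0.1133]
tool_rot: [[-0.053, -0.999, 0.002], [-0.999, 0.053, 0.0], [-0.0, -0.002, -1.0]]
wrist_force: [1.1, -0.6, -6.3]
finger_gap: 0.0478
```

```bash
python3 -c "
from h import *
info();to(.5465,.148,.11);a=cap('scene');W=cloud(a)
for lo,hi in((.612,.624),(.575,.612)):
  m=(W[...,0]>lo)&(W[...,0]<hi)&(abs(W[...,1]+.208)<.03)&(W[...,2]>.08)&(W[...,2]<.19);q=W[m];print(len(q),np.percentile(q[:,2],[5,50,80,95]).round(4))
save(a,'g.png',(160,280,130,250),5)
"
```

```text
t 11.3 p [ 0.5887 -0.2072  0.1133] F [ 1.1 -0.6 -6.3] M [ 0.05 -0.21  0.  ] gap 0.0478 j [-0.53  0.59  1.23  0.    1.32  1.1 ]
shift [-0.3525  0.0609  0.0033] turn 0
231 [0.1257 0.1529 0.1705 0.1738]
224 [0.1529 0.1723 0.1739 0.1827]
```

View pics/g.png

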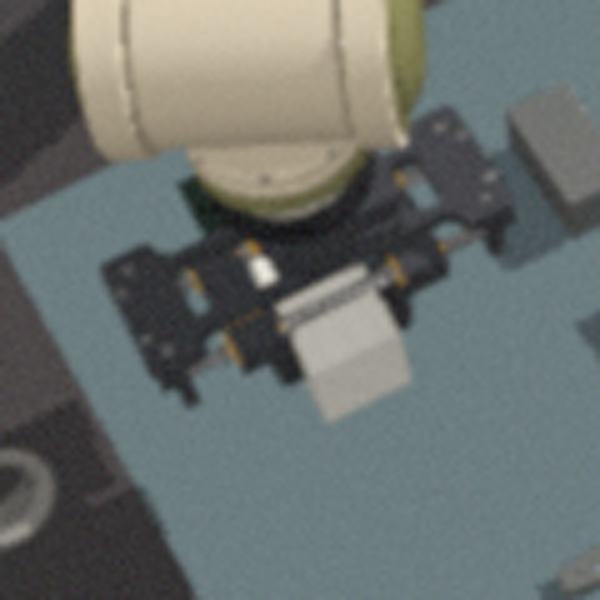

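The block (face at (355,380) in the crop) is held level: top at z .172, matching reported z + 9 mm + 50 mm. About 6.5 N load. Moving over the post.

Emit:
drive_tool(
  commands=[
    [-0.012,0.002,0,0],
    [-0.035,0.006,0,0],
    [-0.07,0.012,0,0],
    [-0.105,0.018,0,0],
    [-0.14,0.024,0,0],
    [-0.175,0.03,0,0],
    [-0.21,0.036,0,0],
    [-0.245,0.042,0,0],
    [-0.28,0.048,0,0],
    [-0.31,0.054,0,0],
    [-0.335,0.058,0,0],
    [-0.35,0.0605,0,0],
  ],
)

```text
clock: 12.35
tool_pos: [0.5441, 0.1491, 0.1106]
tool_rot: [[-0.05, -0.999, -0.004], [-0.999, 0.05, 0.002], [-0.002, 0.004, -1.0]]
wrist_force: [0.1, -0.9, -6.6]
finger_gap: 0.0475
```

Emit:
drive_tool(
  commands=[
    [0,0,0,0],
    [0,0,0,0],
    [0,0,0,0],
  ],
)

```text
clock: 12.6
tool_pos: [0.5436, 0.1487, 0.1097]
tool_rot: [[-0.05, -0.999, -0.006], [-0.999, 0.05, 0.002], [-0.001, 0.006, -1.0]]
wrist_force: [0.9, 0.7, -6.4]
finger_gap: 0.0472
```

```bash
python3 -c "
from h import *
info();to(.5465,.148,.08)"
```

```text
t 12.6 p [0.5436 0.1487 0.1097] F [ 0.9  0.7 -6.4] M [-0.01 -0.16  0.03] gap 0.0472 j [0.06 0.5  1.42 0.   1.23 1.68]
shift [ 0.0006 -0.0032  0.0297] turn 0
```

Emit:
drive_tool(
  commands=[
    [0.0005,-0.003,0.005,0],
    [0.0005,-0.003,0.012,0],
    [0.0005,-0.003,0.018,0],
    [0.0005,-0.003,0.022,0],
    [0.0005,-0.003,0.022,0],
  ],
)

```text
clock: 13.02
tool_pos: [0.5458, 0.1476, 0.0863]
tool_rot: [[-0.051, -0.999, -0.008], [-0.999, 0.051, 0.002], [-0.001, 0.008, -1.0]]
wrist_force: [-0.5, 0.4, -5.7]
finger_gap: 0.0476
```

```bash
python3 -c "
from h import *
info();to(.5465,.148,.08);a=cap('scene');W=cloud(a);z=bot.get_state()['tool_pos'][2]+.0092
m=(abs(W[...,0]-.577)<.007)&(abs(W[...,1]-.146)<.04)&(abs(W[...,2]-z-.025)<.02);q=W[m];print('front',len(q),q.mean(0))
m=(abs(W[...,0]-.56)<.03)&(abs(W[...,1]-.146)<.04)&(abs(W[...,2]-z-.05)<.005);q=W[m];print('top',len(q),q.mean(0),cv2.minAreaRect((q[:,:2]*1000).astype(np.float32)))
save(a,'hh.png',(120,220,240,340),6)
"
```

```text
t 13.02 p [0.5458 0.1476 0.0863] F [-0.5  0.4 -5.7] M [ 0.02 -0.14  0.  ] gap 0.0476 j [0.05 0.53 1.44 0.   1.18 1.67]
shift [-0.0004 -0.0007  0.0063] turn 0
front 116 [0.57506761 0.14380547 0.12096912]
top 162 [0.55977888 0.14885182 0.14489516] ((557.2362670898438, 146.1278839111328), (49.01156997680664, 75.51611328125), 13.08569049835205)
```

View pics/hh.png

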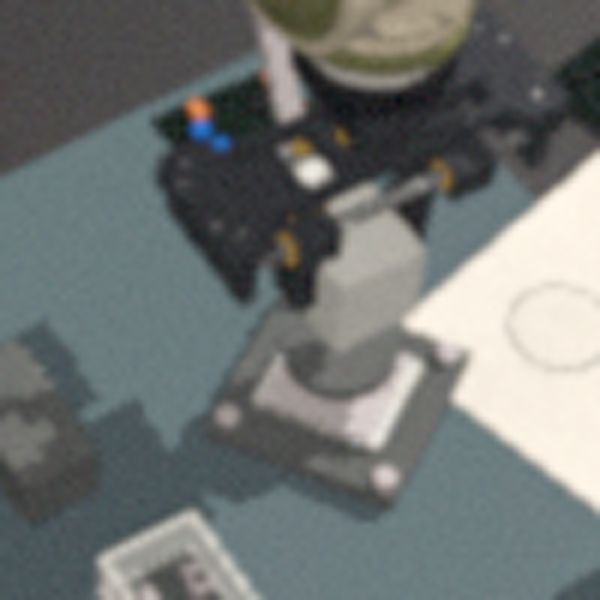

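The block (front face at (370,300)) sits above the collar (345,370), with origin about (.545,.147) against ball (.5465,.148). That is inside the 5 mm flare. I'll lower gently, watching the force.

Emit:
drive_tool(
  commands=[
    [0,-0.001,0.0015,0],
    [0,-0.001,0.003,0],
    [0,-0.001,0.0045,0],
    [0,-0.001,0.006,0],
    [0,-0.001,0.0075,0],
    [0,-0.001,0.009,0],
    [0,-0.001,0.0105,0],
    [0,-0.001,0.012,0],
  ],
)

```text
clock: 13.73
tool_pos: [0.5471, 0.1478, 0.0749]
tool_rot: [[-0.051, -0.999, -0.007], [-0.999, 0.051, 0.002], [-0.001, 0.007, -1.0]]
wrist_force: [-0.3, 0.2, -6.6]
finger_gap: 0.0478
```

Emit:
drive_tool(
  commands=[
    [0,0,0.001,0],
    [0,0,0.002,0],
    [0,0,0.003,0],
    [0,0,0.004,0],
    [0,0,0.005,0],
    [0,0,0.006,0],
  ],
)

```text
clock: 14.23
tool_pos: [0.547, 0.148, 0.0689]
tool_rot: [[-0.051, -0.999, -0.007], [-0.999, 0.051, 0.002], [-0.002, 0.007, -1.0]]
wrist_force: [-0.1, 0.6, -5.5]
finger_gap: 0.0475
```

Emit:
drive_tool(
  commands=[
    [0,0,0.001,0],
    [0,0,0.002,0],
    [0,0,0.003,0],
    [0,0,0.004,0],
    [0,0,0.005,0],
    [0,0,0.006,0],
  ],
)

```text
clock: 14.73
tool_pos: [0.547, 0.148, 0.0628]
tool_rot: [[-0.051, -0.999, -0.007], [-0.999, 0.051, 0.002], [-0.002, 0.007, -1.0]]
wrist_force: [0.6, 2.4, -5.4]
finger_gap: 0.048
```

Emit:
drive_tool(
  commands=[
    [0,0,0.001,0],
    [0,0,0.002,0],
    [0,0,0.003,0],
    [0,0,0.004,0],
    [0,0,0.005,0],
    [0,0,0.006,0],
    [0,0,0.007,0],
    [0,0,0.008,0],
  ],
)

```text
clock: 15.4
tool_pos: [0.5469, 0.148, 0.0547]
tool_rot: [[-0.051, -0.999, -0.007], [-0.999, 0.051, 0.002], [-0.002, 0.007, -1.0]]
wrist_force: [0.3, 1.6, -5.2]
finger_gap: 0.0476
```

Emit:
drive_tool(
  commands=[
    [0,0,0.001,0],
    [0,0,0.002,0],
    [0,0,0.003,0],
    [0,0,0.004,0],
    [0,0,0.005,0],
  ],
)

```text
clock: 15.82
tool_pos: [0.5469, 0.148, 0.0496]
tool_rot: [[-0.051, -0.999, -0.007], [-0.999, 0.051, 0.002], [-0.002, 0.007, -1.0]]
wrist_force: [-1.2, 1.0, -5.3]
finger_gap: 0.0475
```

Emit:
drive_tool(
  commands=[
    [0,0,0.001,0],
    [0,0,0.002,0],
    [0,0,0.003,0],
    [0,0,0.003,0],
  ],
)

```text
clock: 16.15
tool_pos: [0.5468, 0.148, 0.0463]
tool_rot: [[-0.051, -0.999, -0.007], [-0.999, 0.051, 0.002], [-0.002, 0.007, -1.0]]
wrist_force: [-0.1, 0.4, -7.5]
finger_gap: 0.0477
```

Emit:
drive_tool(
  commands=[
    [0,0,0.0005,0],
    [0,0,0.001,0],
    [0,0,0.0015,0],
    [0,0,0.0015,0],
  ],
)

```text
clock: 16.48
tool_pos: [0.5468, 0.148, 0.0447]
tool_rot: [[-0.051, -0.999, -0.007], [-0.999, 0.051, 0.002], [-0.002, 0.008, -1.0]]
wrist_force: [0.5, 1.0, -5.8]
finger_gap: 0.0477
```

Emit:
drive_tool(
  commands=[
    [0,0,0.0005,0],
    [0,0,0.001,0],
    [0,0,0.0015,0],
    [0,0,0.0015,0],
  ],
)

```text
clock: 16.82
tool_pos: [0.547, 0.1481, 0.0439]
tool_rot: [[-0.051, -0.999, -0.007], [-0.999, 0.051, 0.002], [-0.002, 0.007, -1.0]]
wrist_force: [-1.9, 0.6, 3.6]
finger_gap: 0.0475
```

Emit:
drive_tool(
  commands=[
    [0,0,0.0005,0],
    [0,0,0.001,0],
    [0,0,0.001,0],
  ],
)

```text
clock: 17.07
tool_pos: [0.5474, 0.1481, 0.0439]
tool_rot: [[-0.051, -0.999, -0.005], [-0.999, 0.051, 0.002], [-0.002, 0.005, -1.0]]
wrist_force: [-3.5, 1.1, 7.4]
finger_gap: 0.048
```

Contact at reported z .0439 (underside about .053, collar measured .054). Pressing to about 18 N to seat it.

Emit:
drive_tool(
  commands=[
    [0,0,0.0012,0],
    [0,0,0.0014,0],
    [0,0,0.0014,0],
    [0,0,0.0014,0],
    [0,0,0.0014,0],
  ],
)

```text
clock: 17.48
tool_pos: [0.5482, 0.1481, 0.0439]
tool_rot: [[-0.051, -0.999, -0.002], [-0.999, 0.051, 0.002], [-0.002, 0.002, -1.0]]
wrist_force: [-3.5, -0.3, 9.0]
finger_gap: 0.0475
```

```bash
python3 -c "
from h import *
info();a=cap('scene');W=cloud(a)
m=(abs(W[...,0]-.563)<.013)&(abs(W[...,1]-.146)<.02)&(abs(W[...,2]-.1035)<.008);q=W[m];print('top',len(q),np.median(q[:,2]))
m=(abs(W[...,0]-.575)<.05)&(abs(W[...,1]-.146)<.05)&(abs(W[...,2]-.0535)<.005);q=W[m];print('collar visible',len(q),np.median(q,0) if len(q) else '')
"
```

```text
t 17.48 p [0.5482 0.1481 0.0439] F [-3.5 -0.3  9. ] M [0.32 0.45 0.02] gap 0.0475 j [0.05 0.59 1.48 0.   1.08 1.67]
top 83 0.10269449275703596
collar visible 42 [0.57521432 0.12462004 0.05330932]
```

Firm stop: z is unchanged from 9 to 15 N, block top .1027 gives underside .0527 against collar .0533, and the tool levelled out. Relaxing, then opening and rising.

Emit:
drive_tool(
  commands=[
    [0,0,0.0004,0],
    [0,0,0.0004,0],
    [0,0,0.0004,0],
    [0,0,0.0004,0],
    [0,0,0.0004,0],
    [0,0,0.0004,0],
    [0,0,0.0004,0],
    [0,0,0.0004,0],
  ],
  fingers=0.9,
  newtons=5,
)

```text
clock: 18.2
tool_pos: [0.5481, 0.1481, 0.0434]
tool_rot: [[-0.051, -0.999, -0.002], [-0.999, 0.051, 0.002], [-0.002, 0.002, -1.0]]
wrist_force: [-0.5, 1.0, -0.8]
finger_gap: 0.0795
```

Emit:
drive_tool(
  commands=[
    [0,0,-0.006,0],
    [0,0,-0.02,0],
    [0,0,-0.045,0],
    [0,0,-0.075,0],
    [0,0,-0.105,0],
    [0,0,-0.135,0],
    [0,0,-0.15,0],
    [0,0,-0.15,0],
  ],
)

```text
clock: 18.87
tool_pos: [0.5498, 0.1479, 0.1975]
tool_rot: [[-0.051, -0.999, 0.005], [-0.999, 0.051, 0.003], [-0.003, -0.005, -1.0]]
wrist_force: [-0.4, -0.6, 0.4]
finger_gap: 0.0797
```

```bash
python3 -c "
from h import *
info();a=cap('scene');W=cloud(a);b=cap('top');V=cloud(b)
for w,n in((W,'s'),(V,'t')):
  m=(abs(w[...,0]-.535)<.06)&(abs(w[...,1]-.148)<.04)&(abs(w[...,2]-.1035)<.005);q=w[m];print(n,'top',len(q),np.median(q[:,2]),cv2.minAreaRect((q[:,:2]*1000).astype(np.float32)))
  f=(a if n=='s' else b)['frame']
  m=(abs(w[...,0]-.45)<.06)&(abs(w[...,1]-.152)<.035)&(w[...,2]>.17)&(w[...,2]<.24);q=w[m];print('handle high',len(q),q.mean(0) if len(q) else'',q.max(0) if len(q) else '')
  m&=f.max(-1)<60;q=w[m];print('knob',len(q),q.mean(0) if len(q) else'',q.max(0) if len(q) else '')
i=cv2.resize(a['frame'][120:220,240:340,::-1],(500,500),interpolation=2)
cv2.imwrite('pics/i.png',i)
"
```

```text
t 18.87 p [0.5498 0.1479 0.1975] F [-0.4 -0.6  0.4] M [ 0.05  0.04 -0.02] gap 0.0797 j [0.05 0.42 1.27 0.   1.44 1.67]
s top 360 0.1027536040399336 ((533.5658569335938, 147.6307373046875), (50.209129333496094, 91.11750030517578), 87.35128021240234)
handle high 0  
knob 0  
t top 86 0.10379777462462944 ((505.416259765625, 155.17637634277344), (35.43299865722656, 29.251163482666016), 89.74849700927734)
handle high 11 [0.46704082 0.15251382 0.18006642] [0.47054564 0.15777093 0.1878931 ]
knob 0
```

View pics/i.png

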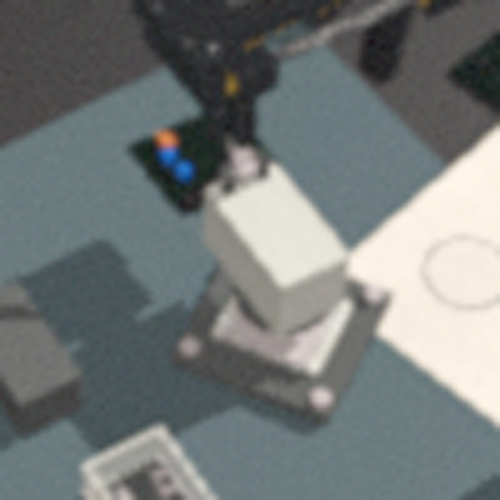

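The holder stands upright on the collar: block at (275,245), underside at .0528, handle folded back. Hinge is about (.496,.150,.113), knob about (.449,.1525,.208). Next I go over the knob and grip it.

Emit:
drive_tool(
  commands=[
    [0,0,-0.02,0],
    [0,0.01,-0.04,0],
    [0,0.035,-0.045,0],
    [0,0.065,-0.045,0],
    [0,0.09,-0.04,0],
    [0,0.101,-0.03,0],
    [0,0.101,-0.01,0],
    [0,0.101,0.01,0],
    [0,0.101,0.025,0],
    [0,0.101,0.0335,0],
    [0,0.101,0.0335,0],
    [0,0.101,0.0335,0],
  ],
)

```text
clock: 19.97
tool_pos: [0.4472, 0.153, 0.1596]
tool_rot: [[-0.051, -0.999, -0.004], [-0.999, 0.051, 0.002], [-0.002, 0.004, -1.0]]
wrist_force: [0.2, -0.4, 1.1]
finger_gap: 0.0789
```

```bash
python3 -c "
from h import *
info();a=cap('scene');W=cloud(a);b=cap('top');V=cloud(b);tips(a)
for w,f,n in((W,a['frame'],'s'),(V,b['frame'],'t')):
  m=(abs(w[...,0]-.45)<.025)&(abs(w[...,1]-.152)<.02)&(w[...,2]>.15)&(w[...,2]<.23);q=w[m];print(n,len(q),np.hstack([q*1000,f[m]]).round(0)[:30].tolist())
"
```

```text
t 19.97 p [0.4472 0.153  0.1596] F [ 0.2 -0.4  1.1] M [0.07 0.02 0.01] gap 0.0789 j [0.08 0.3  1.59 0.   1.26 1.7 ]
finger -1 118 [ 80.  80.  80.  81.  81.  83.  86. 182. 184. 185. 185. 186.]
finger 1 78 [78. 78. 78. 79. 79. 79. 79. 79. 80. 80. 80. 81.]
s 105 [[444.0, 155.0, 217.0, 53.0, 48.0, 52.0], [444.0, 158.0, 215.0, 60.0, 60.0, 59.0], [442.0, 149.0, 214.0, 61.0, 56.0, 59.0], [445.0, 151.0, 216.0, 44.0, 41.0, 47.0], [450.0, 151.0, 220.0, 43.0, 41.0, 41.0], [450.0, 154.0, 218.0, 38.0, 40.0, 36.0], [451.0, 157.0, 217.0, 46.0, 47.0, 49.0], [445.0, 147.0, 214.0, 50.0, 50.0, 52.0], [448.0, 149.0, 215.0, 28.0, 31.0, 35.0], [452.0, 149.0, 218.0, 36.0, 35.0, 36.0], [452.0, 152.0, 217.0, 35.0, 32.0, 35.0], [452.0, 156.0, 214.0, 37.0, 34.0, 40.0], [452.0, 160.0, 213.0, 50.0, 48.0, 51.0], [445.0, 144.0, 212.0, 58.0, 57.0, 57.0], [447.0, 145.0, 213.0, 39.0, 37.0, 39.0], [448.0, 148.0, 212.0, 36.0, 36.0, 38.0], [454.0, 148.0, 216.0, 40.0, 41.0, 46.0], [452.0, 153.0, 213.0, 42.0, 39.0, 40.0], [454.0, 155.0, 213.0, 37.0, 34.0, 38.0], [454.0, 159.0, 211.0, 44.0, 46.0, 46.0], [444.0, 145.0, 206.0, 63.0, 62.0, 60.0], [450.0, 143.0, 212.0, 39.0, 41.0, 40.0], [450.0, 147.0, 210.0, 40.0, 38.0, 41.0], [454.0, 148.0, 213.0, 43.0, 42.0, 44.0], [455.0, 150.0, 213.0, 32.0, 36.0, 37.0], [456.0, 153.0, 212.0, 24.0, 32.0, 31.0], [457.0, 157.0, 210.0, 44.0, 41.0, 44.0], [448.0, 145.0, 206.0, 44.0, 44.0, 45.0], [453.0, 146.0, 209.0, 32.0, 31.0, 29.0], [454.0, 148.0, 208.0, 31.0, 35.0, 36.0]]
t 0 []
```

Knob seen at about (.449,.152,.209), between the fingers. Nudging and closing.

Emit:
drive_tool(
  commands=[
    [0,-0.002,-0.005,0],
    [0,-0.002,-0.005,0],
    [0,-0.002,-0.005,0],
    [0,-0.002,-0.005,0],
    [0,-0.002,-0.005,0],
    [0,-0.002,-0.005,0],
    [0,-0.002,-0.005,0],
    [0,-0.002,-0.005,0],
    [0,-0.002,-0.005,0],
    [0,-0.002,-0.005,0],
    [0,-0.002,-0.005,0],
    [0,-0.002,-0.005,0],
  ],
  fingers=0.1,
  newtons=6,
)

```text
clock: 21.07
tool_pos: [0.4497, 0.1529, 0.1656]
tool_rot: [[-0.051, -0.999, -0.001], [-0.999, 0.051, 0.002], [-0.002, 0.001, -1.0]]
wrist_force: [-0.2, 0.4, 0.2]
finger_gap: 0.0192
```

```bash
python3 -c "
from h import *
info()
s=bot.get_state();p=s['tool_pos'];h=np.array([.4956,.150,.113-.044]);d=p-h;r=np.hypot(d[0],d[2]);t0=np.arctan2(d[2],d[0]);print('r',r,'th',t0)
for t in np.r_[np.arange(1.95,0,-.1),0]: print(round(t,2),'%.4f %.4f'%(.106*(np.cos(t0)-np.cos(t)),.106*(np.sin(t0)-np.sin(t))))
"
```

```text
t 21.07 p [0.4497 0.1529 0.1656] F [-0.2  0.4  0.2] M [0.07 0.03 0.01] gap 0.0192 j [0.08 0.29 1.58 0.   1.27 1.7 ]
r 0.1069046040850436 th 2.0144975057287002
1.95 -0.0063 -0.0027
1.85 -0.0163 -0.0062
1.75 -0.0266 -0.0086
1.65 -0.0371 -0.0099
1.55 -0.0477 -0.0102
1.45 -0.0583 -0.0095
1.35 -0.0687 -0.0077
1.25 -0.0789 -0.0049
1.15 -0.0888 -0.0010
1.05 -0.0982 0.0038
0.95 -0.1072 0.0095
0.85 -0.1155 0.0161
0.75 -0.1231 0.0235
0.65 -0.1299 0.0316
0.55 -0.1359 0.0403
0.45 -0.1410 0.0496
0.35 -0.1451 0.0594
0.25 -0.1482 0.0695
0.15 -0.1503 0.0799
0.05 -0.1514 0.0904
0.0 -0.1515 0.0957
```

Emit:
drive_tool(
  commands=[
    [0,-0.006,-0.0025,0],
    [0,-0.0165,-0.006,0],
    [0,-0.0265,-0.0085,0],
    [0,-0.037,-0.01,0],
    [0,-0.0475,-0.01,0],
    [0,-0.058,-0.0095,0],
    [0,-0.0685,-0.0075,0],
    [0,-0.079,-0.005,0],
    [0,-0.089,-0.001,0],
    [0,-0.098,0.004,0],
    [0,-0.098,0.004,0],
  ],
)

```text
clock: 21.98
tool_pos: [0.5488, 0.1476, 0.1599]
tool_rot: [[-0.051, -0.999, -0.002], [-0.999, 0.051, 0.002], [-0.002, 0.003, -1.0]]
wrist_force: [0.7, -0.3, 0.4]
finger_gap: 0.0185
```

```bash
python3 -c "
from h import *
info()
s=bot.get_state();p=s['tool_pos'];h=np.array([.4956,.150,.113-.044]);d=p-h;r=np.hypot(d[0],d[2]);t0=np.arctan2(d[2],d[0]);print('r',r,'th',t0)
t0=1.05
for t in np.r_[np.arange(.95,0,-.1),0]: print(round(t,2),'%.4f %.4f'%(.106*(np.cos(t0)-np.cos(t)),.106*(np.sin(t0)-np.sin(t))))
"
```

```text
t 21.98 p [0.5488 0.1476 0.1599] F [ 0.7 -0.3  0.4] M [ 0.1  -0.07  0.01] gap 0.0185 j [0.05 0.46 1.33 0.   1.36 1.67]
r 0.10535622585013825 th 1.0414055131284223
0.95 -0.0089 0.0057
0.85 -0.0172 0.0123
0.75 -0.0248 0.0197
0.65 -0.0316 0.0278
0.55 -0.0376 0.0365
0.45 -0.0427 0.0458
0.35 -0.0468 0.0556
0.25 -0.0500 0.0657
0.15 -0.0521 0.0761
0.05 -0.0531 0.0866
0.0 -0.0533 0.0919
```

Almost no force. On to about 0.35 rad, then check.

Emit:
drive_tool(
  commands=[
    [0,-0.009,0.0055,0],
    [0,-0.017,0.0125,0],
    [0,-0.025,0.0195,0],
    [0,-0.0315,0.028,0],
    [0,-0.0375,0.0365,0],
    [0,-0.0425,0.046,0],
    [0,-0.0465,0.0555,0],
    [0,-0.0465,0.0555,0],
  ],
)

```text
clock: 22.65
tool_pos: [0.5948, 0.1452, 0.1017]
tool_rot: [[-0.051, -0.999, -0.006], [-0.999, 0.051, 0.002], [-0.002, 0.006, -1.0]]
wrist_force: [0.0, 1.2, -0.3]
finger_gap: 0.0189
```

Emit:
drive_tool(
  commands=[
    [0,-0.002,0.006,0],
    [0,-0.0035,0.012,0],
    [0,-0.0045,0.018,0],
    [0,-0.005,0.022,0],
    [0,-0.005,0.025,0],
    [0,-0.005,0.025,0],
  ],
)

```text
clock: 23.15
tool_pos: [0.5994, 0.145, 0.0761]
tool_rot: [[-0.051, -0.999, -0.007], [-0.999, 0.051, 0.002], [-0.002, 0.007, -1.0]]
wrist_force: [1.4, 1.5, -2.0]
finger_gap: 0.0183
```

Emit:
drive_tool(
  commands=[
    [0,0,0.001,0],
    [0,0,0.002,0],
    [0,0,0.003,0],
    [0,0,0.004,0],
    [0,0,0.004,0],
  ],
)

```text
clock: 23.57
tool_pos: [0.5994, 0.1451, 0.072]
tool_rot: [[-0.051, -0.999, -0.007], [-0.999, 0.051, 0.002], [-0.002, 0.007, -1.0]]
wrist_force: [1.8, 1.2, -0.7]
finger_gap: 0.0186
```

Emit:
drive_tool(
  commands=[
    [0,0,0.001,0],
    [0,0,0.002,0],
    [0,0,0.003,0],
    [0,0,0.003,0],
  ],
)

```text
clock: 23.9
tool_pos: [0.5995, 0.1449, 0.069]
tool_rot: [[-0.051, -0.999, -0.006], [-0.999, 0.051, 0.002], [-0.002, 0.006, -1.0]]
wrist_force: [3.3, -1.4, 1.4]
finger_gap: 0.0188
```

Emit:
drive_tool(
  commands=[
    [0,0,0.001,0],
    [0,0,0.002,0],
    [0,0,0.002,0],
  ],
)

```text
clock: 24.15
tool_pos: [0.5997, 0.1448, 0.0672]
tool_rot: [[-0.052, -0.999, -0.006], [-0.999, 0.052, 0.002], [-0.001, 0.006, -1.0]]
wrist_force: [2.9, -0.7, 4.5]
finger_gap: 0.0184
```

```bash
python3 -c "
from h import *
info();a=cap('scene');W=cloud(a)
m=(abs(W[...,0]-.605)<.02)&(abs(W[...,1]-.144)<.011)&(W[...,2]>.1)&(W[...,2]<.14);q=W[m];print(len(q),q[:,2].max())
m=(abs(W[...,0]-.56)<.03)&(abs(W[...,1]-.146)<.03)&(abs(W[...,2]-.103)<.004);q=W[m];print('top',len(q),np.median(q[:,2]))
"
```

```text
t 24.15 p [0.5997 0.1448 0.0672] F [ 2.9 -0.7  4.5] M [-0.12 -0.4   0.05] gap 0.0184 j [0.04 0.63 1.31 0.   1.21 1.67]
22 0.13829906311290988
top 12 0.10305481378335318
```

Emit:
drive_tool(
  commands=[
    [0,0,0,0],
    [0,0,0,0],
    [0,0,0,0],
    [0,0,0,0],
    [0,0,-0.015,0],
    [0,0,-0.04,0],
    [0,0.0,-0.07,0],
    [0,0.0,-0.1,0],
    [0,0.02,-0.13,0],
    [0,0.05,-0.15,0],
    [0,0.08,-0.15,0],
    [0,0.1,-0.15,0],
  ],
  fingers=0.6,
)

```text
clock: 25.2
tool_pos: [0.4986, 0.1499, 0.219]
tool_rot: [[-0.051, -0.999, -0.004], [-0.999, 0.051, 0.002], [-0.002, 0.004, -1.0]]
wrist_force: [-0.1, -0.4, 0.5]
finger_gap: 0.053
```

```bash
python3 -c "
from h import *
info();a=cap('scene');W=cloud(a);f=a['frame']
m=(abs(W[...,0]-.6025)<.016)&(abs(W[...,1]-.144)<.016)&(W[...,2]>.095)&(W[...,2]<.14);q=W[m];print('knob',len(q),q.mean(0),np.sort(q[:,2])[-6:])
# bar: line fit z vs x
m=(W[...,0]>.52)&(W[...,0]<.59)&(abs(W[...,1]-.147)<.005)&(W[...,2]>.109)&(W[...,2]<.135);q=W[m];c=np.polyfit(q[:,0],q[:,2],1);print('bar',len(q),'slope',c[0],'z@hinge',np.polyval(c,.496),'z mean',q[:,2].mean())
m=(abs(W[...,0]-.535)<.055)&(abs(W[...,1]-.148)<.03)&(abs(W[...,2]-.103)<.004);q=W[m];print('top',len(q),np.median(q[:,2]),cv2.minAreaRect((q[:,:2]*1000).astype(np.float32)))
save(a,'k.png',(120,220,240,340),6)
"
```

```text
t 25.2 p [0.4986 0.1499 0.219 ] F [-0.1 -0.4  0.5] M [ 0.01 -0.01 -0.  ] gap 0.053 j [0.06 0.33 1.36 0.   1.46 1.68]
knob 43 [0.59974186 0.14092652 0.11738235] [0.12091324 0.12139758 0.12166881 0.12174569 0.12211323 0.12231249]
bar 60 slope 0.0024588068959934535 z@hinge 0.11643563150468525 z mean 0.11657521965772981
top 240 0.10272285781147657 ((532.7011108398438, 146.40635681152344), (49.22520446777344, 87.98416137695312), 86.60753631591797)
```

View pics/k.png

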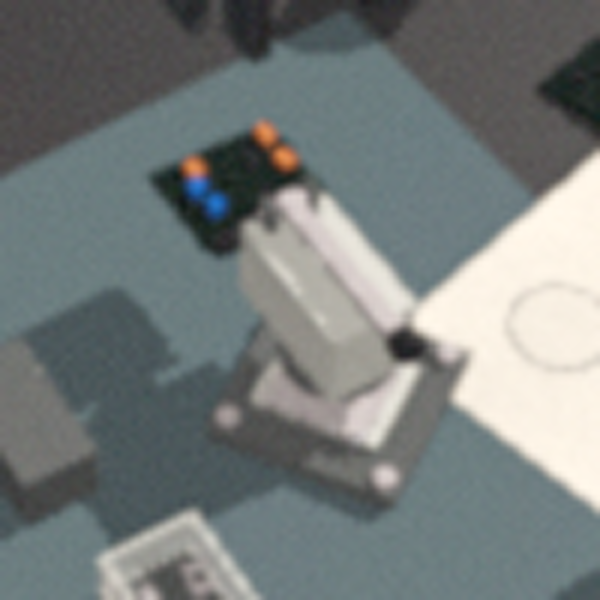

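Picture: handle flat along the block top, black knob at (408,345), no bystanders disturbed. Bar slope is 0.0025, bar z .1166 against an expected .1167, and knob top is about .122. To be sure it is locked, I'll press the knob from above with closed fingertips.

Emit:
drive_tool(
  commands=[
    [0,-0.025,0,0],
    [0,-0.06,0,0],
    [0,-0.09,0,0],
    [0,-0.1015,0.01,0],
    [0,-0.1015,0.035,0],
    [0,-0.1015,0.06,0],
    [0,-0.1015,0.085,0],
    [0,-0.1015,0.1,0],
    [0,-0.1015,0.11,0],
    [0,-0.1015,0.11,0],
  ],
  fingers=0,
  newtons=10,
)

```text
clock: 26.08
tool_pos: [0.5957, 0.1454, 0.1059]
tool_rot: [[-0.05, -0.999, -0.011], [-0.999, 0.05, 0.002], [-0.001, 0.011, -1.0]]
wrist_force: [0.2, -0.5, -0.6]
finger_gap: 0.0004
```

Emit:
drive_tool(
  commands=[
    [0,0,0.001,0],
    [0,0,0.002,0],
    [0,0,0.003,0],
    [0,0,0.004,0],
    [0,0,0.005,0],
    [0,0,0.006,0],
  ],
)

```text
clock: 26.58
tool_pos: [0.5957, 0.1454, 0.1002]
tool_rot: [[-0.05, -0.999, -0.01], [-0.999, 0.05, 0.002], [-0.001, 0.01, -1.0]]
wrist_force: [0.6, 0.0, -0.7]
finger_gap: 0.0003
```

Emit:
drive_tool(
  commands=[
    [0,-0.004,0,0],
    [0,-0.004,0.001,0],
    [0,-0.004,0.002,0],
    [0,-0.004,0.003,0],
    [0,-0.004,0.003,0],
  ],
)

```text
clock: 27.0
tool_pos: [0.5999, 0.1452, 0.0973]
tool_rot: [[-0.05, -0.999, -0.01], [-0.999, 0.05, 0.002], [-0.001, 0.01, -1.0]]
wrist_force: [-0.8, 0.8, 1.5]
finger_gap: 0.0001
```

Emit:
drive_tool(
  commands=[
    [0,0,0.0005,0],
    [0,0,0.001,0],
    [0,0,0.001,0],
  ],
)

```text
clock: 27.25
tool_pos: [0.6003, 0.1452, 0.0969]
tool_rot: [[-0.05, -0.999, -0.008], [-0.999, 0.05, 0.002], [-0.001, 0.008, -1.0]]
wrist_force: [-1.0, 0.2, 3.5]
finger_gap: 0.0005
```

Emit:
drive_tool(
  commands=[
    [0,0,0.001,0],
    [0,0,0.0015,0],
    [0,0,0.0015,0],
    [0,0,0.0015,0],
  ],
)

```text
clock: 27.58
tool_pos: [0.6008, 0.1452, 0.0964]
tool_rot: [[-0.05, -0.999, -0.006], [-0.999, 0.05, 0.002], [-0.001, 0.006, -1.0]]
wrist_force: [-0.5, -0.2, 8.3]
finger_gap: 0.0005
```

Emit:
drive_tool(
  commands=[
    [0,0,0.001,0],
    [0,0,0.0015,0],
    [0,0,0.0015,0],
    [0,0,0.0015,0],
  ],
)

```text
clock: 27.92
tool_pos: [0.6013, 0.1452, 0.0961]
tool_rot: [[-0.05, -0.999, -0.004], [-0.999, 0.05, 0.002], [-0.002, 0.004, -1.0]]
wrist_force: [-1.9, 0.1, 9.2]
finger_gap: 0.0007
```

Firm stop at 9 N. Retreating straight up and checking.

Emit:
drive_tool(
  commands=[
    [0,0,-0.005,0],
    [0,0,-0.02,0],
    [0,0,-0.05,0],
    [0,0,-0.08,0],
    [0,0.02,-0.11,0],
    [0,0.05,-0.13,0],
    [0,0.08,-0.14,0],
    [0,0.1,-0.14,0],
    [0,0.1,-0.14,0],
  ],
)

```text
clock: 28.67
tool_pos: [0.499, 0.1505, 0.2379]
tool_rot: [[-0.049, -0.999, -0.003], [-0.999, 0.049, 0.002], [-0.002, 0.003, -1.0]]
wrist_force: [1.1, 0.6, 0.0]
finger_gap: 0.0006
```

```bash
python3 -c "
from h import *
info();a=cap('scene');W=cloud(a)
m=(abs(W[...,0]-.6025)<.016)&(abs(W[...,1]-.144)<.016)&(W[...,2]>.095)&(W[...,2]<.14);q=W[m];print('knob',len(q),q.mean(0),np.sort(q[:,2])[-6:])
m=(W[...,0]>.52)&(W[...,0]<.59)&(abs(W[...,1]-.147)<.005)&(W[...,2]>.109)&(W[...,2]<.135);q=W[m];c=np.polyfit(q[:,0],q[:,2],1);print('bar',len(q),'slope',c[0],'z mean',q[:,2].mean())
m=(abs(W[...,0]-.535)<.055)&(abs(W[...,1]-.148)<.03)&(abs(W[...,2]-.103)<.004);q=W[m];P=np.c_[q[:,:2],np.ones(len(q))];print('top',len(q),np.median(q[:,2]),'tilt',np.linalg.lstsq(P,q[:,2],rcond=None)[0][:2])
save(a,'l.png',scale=1.5)
"
```

```text
t 28.67 p [0.499  0.1505 0.2379] F [1.1 0.6 0. ] M [ 0.05  0.03 -0.01] gap 0.0006 j [0.06 0.31 1.33 0.   1.5  1.68]
knob 43 [0.5998719  0.14062672 0.11763042] [0.12174882 0.12200113 0.12315395 0.12315809 0.12415026 0.12506949]
bar 58 slope 0.014731939210762619 z mean 0.11651621209719723
top 247 0.10271968748061402 tilt [-0.00482455  0.00433194]
```

View pics/l.png

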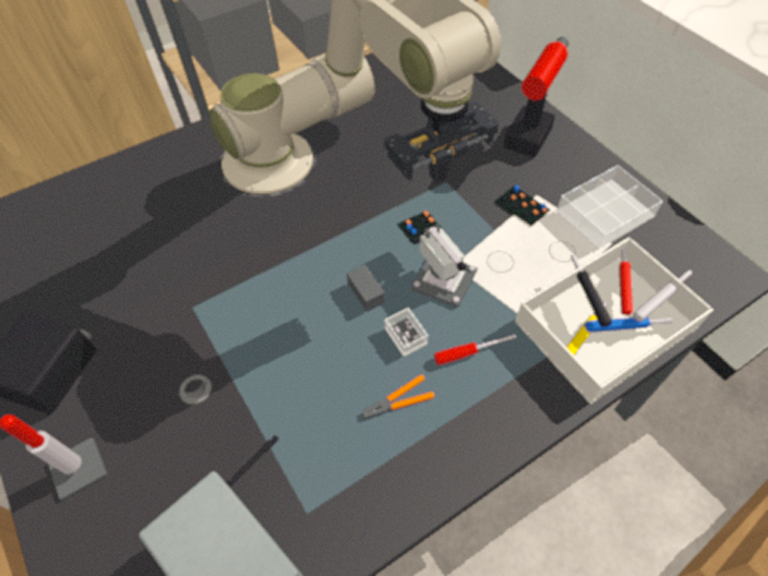

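The holder is on the post at (440,260) with its handle flat and the knob at (462,268). All bystanders are where they started and the robot is clear. Handing in.

```bash
python3 -c "
from h import *
bot.finish_job()"
```

```text
the job is handed in; nothing more can be done
```

I raised the handle and folded it back to about 2.0 rad, then carried the holder by its block to the ball post. I pressed it home at about 15 N with the block still gripped, then swung the handle down flat. To make sure it was locked, I pressed the knob from above at about 9 N until it stopped firmly. The job was handed in at about 29 s of the 72 s allowed.

**Last checks:**
- **Seating:** the underside reads 52.7 mm against a collar at 53.3 mm, and the block did not move as the press rose from 9 to 15 N. Block tilt is under 0.01 rad.
- **Handle:** the bar sits at 116.5 mm, where 116.7 mm means flat. Its fitted slope was 0.0025 before the final press and 0.015 after, which is within depth noise; the knob top is about 123 mm, as expected.
- **Surroundings:** the other items looked undisturbed in the last picture, and the gripper was clear of everything.

**What disagreed or failed:**
- **Reported TCP height:** it was about 25 mm lower than the fingertips really were, so my first close went over the knob and touched it lightly (about 1 N). I measured the offset from depth images and corrected for it from then on.
- **Block grip height:** I gripped the block about 5 mm above its nominal point; it held level.

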